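Reverse a slide carrier in the slide reader

ROBOT

A 7-joint arm with a two-finger parallel gripper is mounted at the origin on the work surface. World frame = base frame: x ahead of the robot, y to its left, z up, the work surface at z = 0. Lengths are in mm, angles in rad, forces in N, time in s.
With the tool pointing down it reaches from about 400 to 875 mm from the base axis. Payload 4.4 kg.
Tool frame: the origin (TCP) lies at the very end of the fingers, on their centre line; the grasp point (between the pads) lies 19 mm behind it; z points along the fingers, y is the direction in which the jaws open and shut (so a half turn about z gives the same grasp; the last joint's range is limited). The gripper opens to 85 mm and grips with 20 to 120 N. Pads are 22 mm wide; open, the fingers measure 114 mm over their backs; the gripper's body (76 mm by 85 mm) begins 54 mm behind the grasp point. The pads swing forward as they close: fully open they stand 13 mm farther back than shut.
Start: joints at [-1.378, 0.628, 0.038, 1.517, -0.027, 0.996, -0.02], TCP at [166.323, 628.374, 231.313] pointing down, gripper open.
Joint ranges: [-3.06, 3.06], [-0.37, 2.12], [-1.25, 1.32], [0.18, 2.47], [-1.1, 4.24], [0.23, 1.98], [-2.94, 2.94]. Speed limits (rad/s): [2.57, 2.57, 3.14, 3.14, 3.14, 3.14, 3.14].

INTERFACE

Orientations are given as [roll, pitch, yaw] about the fixed x, y, z axes, in that order (R = Rz(yaw) Ry(pitch) Rx(roll)).
In Python, from cell import ctrl gives the robot as it stands. The module is installed in compiled form; this text tells all that it offers.
- The arm moves only by the shell command python3 -m jog 'ROWS'. ROWS is text: rows parted by semicolons, each of 7 numbers parted by spaces: the shift along the tool's x, y, z in mm, then the turn, a rotation vector about the tool's x, y, z in degrees, then the opening, from -1 (shut) to 1 (fully open). In form: x y z wx wy wz claw; .... A call has 1 to 8 rows; each row is the pose to reach, as a shift and turn from the pose commanded when the call began, along the tool's axes at that moment; what a row does not reach only later rows make up. A row lasts 1/8 s, in which the tool goes at most 62.5 mm and 10.7 degrees, less where a joint would pass 70% of its speed; a pose out of reach is approached as far as the arm can. A call with a gripper value outside its range is refused whole. The fingers move at their own pace and stop on an object; the grip force is fixed at half the most. Time passes only in rows, so rows that repeat a pose let the fingers close. It gives the time, the measured TCP pose, the force and the opening at its end, in the units of the state.
- ctrl.read_state(): the state, without advancing time (a new reading comes with each control period).
- ctrl.get_image(name): name is "scene" or "top" or "wrist"; returns a dict with "image" (480x640x3 uint8, red, green, blue), "z_map" (480x640 float32, mm along the optical axis (not along the pixel's ray), 0 where there is no reading), "vertical_fov" (degrees; the focal length in pixels is half the picture's height over the tangent of half this angle, whatever the lens; pixels are square), "cx", "cy" (the principal point, pixels), "extrinsics" (4x4, takes a point from world to camera coordinates); the wrist camera has in their place "hand_eye" (4x4, takes a point from camera to tool coordinates, whose origin is the TCP and whose axes are the flange's). Camera axes: x right, y down, z forward; pixel columns grow to the right and rows downward; lengths in mm; the calibration is good to about 2 mm. The wrist camera is an equidistant fisheye: a pixel r from the principal point sees the ray r / f radians off the axis. A picture is of the moment at which its call begins: read the wrist's pose just before it.
- ctrl.finish_job(): hands the job in, once; it reports no verdict.
The state is a dict: "clock": time; "qpos": joint angles; "qd": joint speeds; "tau": joint torques, N m; "eef_pos": TCP position; "tool_rot": TCP orientation; "force": force on the tool from outside, world axes, zero at the start; "torque": the same for the moment, N m; "width": finger opening in mm.
Only numpy, scipy, OpenCV 4.12 (cv2) and the standard library are available. Lean on these libraries where they do the work, as an engineer would, in place of code of your own. Each camera call takes 0.05 s, during which the arm holds its last target.

TASK

The slide carrier was put into the slide reader the wrong way round: its orange end is sticking out. Draw it right out of the slot, turn it end for end without tipping it, set it down and push it gently back in, fully home, so that the blue end is the one left sticking out; leave the other things on the bench alone.

Things in the scene. Friction and masses are not known exactly. Their poses are not given: they have to be found in the camera images.
- reader: Slide reader, fixed to the bench: cream housing with a low grey snout holding a level slot. Origin on the bench under the middle of the slot's mouth; x points into the slot, y across it, z up. Snout: x 0 to 90, 120 wide, roofed, 56 high above the bench. Housing: x 90 to 310, 240 wide, 130 high.
- reader_mouth (a point): Middle of the slot's mouth at floor level, 12 above the bench; axes as reader. Slot 50 wide, 30 high, its floor level with the apron. Two steel guides, up to 32 above the bench, flare from the mouth's edges to 24 in front of it, where they are about 70 apart.
- reader_apron (a point): Middle of the top of the flat dark grey apron in front of the mouth, 12 above the bench; the apron is 180 long (reader x -180 to 0) and 100 wide.
- reader_stop (a point): Middle of the slot's end stop, 85 inside the mouth, at floor level. A carrier fully home has its inner end against it and its outer end sticking out 55 from the mouth.
- carrier: Slide carrier, loose: open-topped tray 140 long (x), 46 wide (y), 22 high, about 0.16 kg; side walls 4 thick, end walls 6, floor 4. Origin at the middle of its underside, z up; +x points to the blue end, -x to the orange. A glass slide is fixed in it towards the blue end. It starts level in the slot, blue end in, orange end sticking out 58 to 82. Slides with ordinary friction.
- carrier_pocket (a point): Middle of the empty finger pocket next to the carrier's orange end, on its inner floor (4 above the underside), 39 from the carrier's origin; the pocket is 50 long and 38 wide; fingers can hook the orange end wall from inside here.
- carrier_label_end (a point): Middle of the outer face of the carrier's blue end wall, 11 above its underside; axes as carrier.
- carrier_pull_end (a point): Middle of the outer face of the carrier's orange end wall, 11 above its underside; axes as carrier.
- dish_stack: Bystander: stack of six culture dishes in one piece, diameter 89, 90 high; origin at the middle of its underside.
- dish_single: Bystander: one red culture dish, diameter 89, 15 high; origin at the middle of its underside.
- yellow_jar: Bystander: yellow plastic jar, diameter 84, 130 high; origin at the middle of its underside.
- marker: Bystander: white and blue marker pen, 120 long, 12 thick, lying along its x; origin at its underside.
- tube_rack: Bystander: blue rack, 88 by 40, with four capped tubes, 78 high; origin at the middle of its underside.
Not all that is in view belongs to the job. What is meant by the carrier is not black, green or pink, and is the larger of those in its own colour.

How it is judged (in metres and radians):
On the way, in this order (a step that is already met when the one before it is completed fails the run):
1. the carrier is drawn right out of the slot, past the mouth, still orange end outward (x of carrier in the frame of reader below -0.072 m and x of reader_mouth in the frame of carrier above 0.03 m), for 0.1 s.
2. outside the slot, the carrier is turned end for end, so that the orange end faces the mouth (x of carrier in the frame of reader below -0.06 m and x of reader_mouth in the frame of carrier below -0.045 m and angle between the x axis of carrier and the x axis of reader, either way round below 0.4 rad), for 0.1 s.
At the end, for the whole second after the job is handed in: The carrier lies flat and still in the slot, orange end in and within 5 mm of the end stop, blue end sticking out of the mouth (55 mm, at most 60 mm), released (x of carrier_label_end in the frame of reader between -0.06 and -0.045 m and x of carrier_pull_end in the frame of reader above 0.078 m and angle between the x axis of carrier and the x axis of reader, either way round below 0.1 rad and angle between carrier's own z axis and vertical below 0.06 rad and z of carrier in the frame of reader below 0.016 m and linear speed of carrier below 0.01 m/s); the robot touches nothing.
It fails at once if the carrier is tipped more than 35 degrees (angle between carrier's own z axis and vertical above 0.61 rad).
It fails at once if the carrier is dropped or rammed: it moves faster than 0.5 m/s while less than 15 mm above the apron's level (z of carrier in the frame of reader below 0.027 m and linear speed of carrier above 0.5 m/s).
It fails at once if one of the bystanders is displaced by more than 30 mm (distance of any of dish_stack, dish_single, yellow_jar, marker, tube_rack from where it was at the start of the episode above 0.03 m).
It also fails if it takes over 72 s, if anything falls off the work surface, if the arm or the gripper's body presses on something with over 40 N, if the wrist force passes 120 N, or if a joint passes its speed limit or range.

## Working session

There is one attempt and no reset: what is moved stays moved. The work goes in short steps, Python scripts to look and compute and a shell command to move; the robot and the scene stay as the last step left them, time stands still between calls to the robot, and variables do not carry over. Pictures are saved under pics/ and viewed, and the job is handed in when it is done.

```bash
mkdir -p pics; ls
python3 - <<'E'
from cell import ctrl
import cv2,json
s=ctrl.read_state()
print({k:(v if not hasattr(v,'tolist') else v.tolist()) for k,v in s.items()})
for n in ["scene","top","wrist"]:
    d=ctrl.get_image(n)
    cv2.imwrite(f"pics/{n}0.png",d["image"][:,:,::-1])
    print(n,d["vertical_fov"],d["cx"],d["cy"],d.get("extrinsics",d.get("hand_eye")).round(3).tolist())
E
```

```text
pics
{'clock': 0.0, 'qpos': [-1.3778135134789016, 0.6293265917369406, 0.03844969441319619, 1.518362195226197, -0.02699881773776978, 0.9963169669091094, -0.019970557538231442], 'qd': [-0.0013836273076487196, 0.0005040997605269044, -0.0004819265200164965, 0.0016230083814927389, 0.0027263507503383776, 0.0008741277968760719, -0.0009145665007161204], 'tau': [0.00012562438769236906, -56.340651512145996, 1.2267551198601723, -19.344860315322876, 0.01119788910727948, 0.010465312516316772, -1.805222211714863e-05], 'eef_pos': [166.15395226648542, 627.7569787141117, 230.40375982948828], 'tool_rot': [-3.1396979974740837, 2.9519857428939034e-05, 2.8828338239699525], 'force': [-0.18907799562464936, -1.5418225793172626, -0.19755358395912537], 'torque': [0.004011334210218862, -0.00043226640724598704, 0.02160047323937192], 'width': 85.55010677643831}
scene 42.793659903973435 324.84786291429225 240.82491797878566 [[-0.249, 0.969, 0.004, 221.99], [0.598, 0.157, -0.786, -248.08], [-0.762, -0.193, -0.619, 1729.209], [0.0, 0.0, 0.0, 1.0]]
top 51.184441001581774 319.2057463682842 244.5788540262052 [[0.005, -1.0, 0.022, -121.389], [-0.986, -0.008, -0.165, 511.531], [0.166, -0.021, -0.986, 883.868], [0.0, 0.0, 0.0, 1.0]]
wrist 65.70646984690485 315.9908659604125 245.881343417254 [[-0.0, -0.963, -0.268, 67.421], [1.0, -0.0, 0.001, 0.765], [-0.001, -0.268, 0.963, -141.671], [0.0, 0.0, 0.0, 1.0]]
```

View pics/scene0.png

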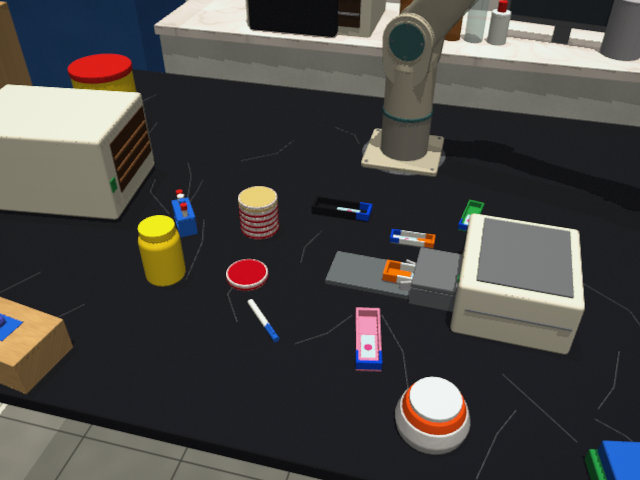

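View pics/top0.png

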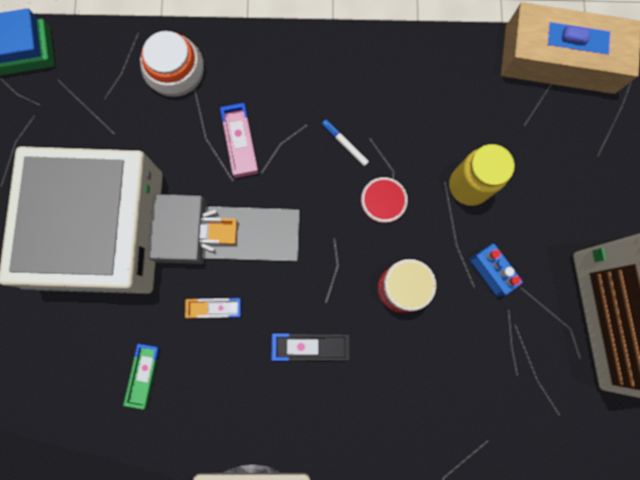

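View pics/wrist0.png

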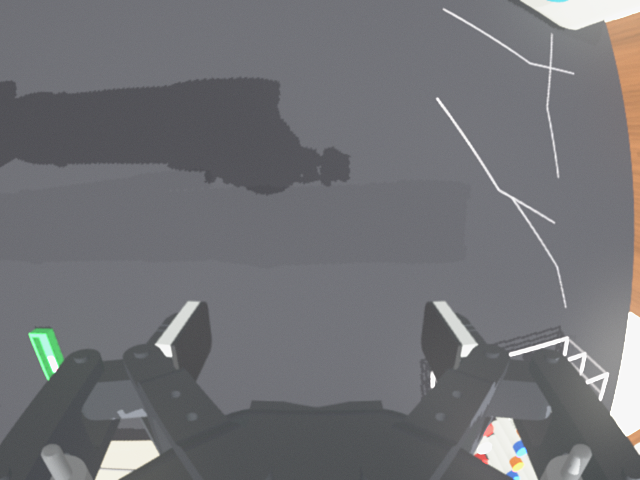

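The slot carrier is the orange one at top (220,232), scene (400,271). The other orange tray, at top (212,308) and scene (412,239), is a smaller decoy. The black (310,347), green (141,377) and pink (238,140) trays are excluded by the text. I'll confirm with a crop and measure.

```bash
cat > h.py <<'E'
import numpy as np,cv2,math
from cell import ctrl
from scipy.spatial.transform import Rotation as Rn
def img(n):
    s=ctrl.read_state(); d=ctrl.get_image(n); 
    if n=="wrist":
        T=np.eye(4);T[:3,:3]=Rn.from_euler('xyz',s['tool_rot']).as_matrix();T[:3,3]=s['eef_pos']
        d['c2w']=T@d['hand_eye']
    else: d['c2w']=np.linalg.inv(d['extrinsics'])
    d['n']=n; d['f']=240/math.tan(math.radians(d['vertical_fov']/2)); return d
def rays(d,uv):
    uv=np.atleast_2d(np.array(uv,float)); x=(uv[:,0]-d['cx'])/d['f'];y=(uv[:,1]-d['cy'])/d['f']
    if d['n']=="wrist":
        r=np.hypot(x,y)+1e-12; v=np.c_[x/r*np.sin(r),y/r*np.sin(r),np.cos(r)]
    else: v=np.c_[x,y,np.ones(len(x))]
    return d['c2w'][:3,3], v@d['c2w'][:3,:3].T
def onz(d,uv,z):
    o,v=rays(d,uv); t=(z-o[2])/v[:,2]; return o+v*t[:,None]
def dep(d,uv):
    uv=np.atleast_2d(uv).astype(int); z=d['z_map'][uv[:,1],uv[:,0]]
    o,v=rays(d,uv); vc=v@d['c2w'][:3,:3]; return o+v*(z/vc[:,2])[:,None]
def tri(d1,p1,d2,p2):
    o1,v1=rays(d1,p1);o2,v2=rays(d2,p2);v1=v1[0]/np.linalg.norm(v1);v2=v2[0]/np.linalg.norm(v2)
    A=np.c_[v1,-v2];t=np.linalg.lstsq(A,o2-o1,rcond=None)[0];a=o1+v1*t[0];b=o2+v2*t[1];return (a+b)/2,np.linalg.norm(a-b)
def project(d,P):
    P=np.atleast_2d(P);c=(P-d['c2w'][:3,3])@d['c2w'][:3,:3]
    if d['n']=="wrist":
        r=np.hypot(c[:,0],c[:,1]);th=np.arctan2(r,c[:,2]);return np.c_[d['cx']+d['f']*th*c[:,0]/r,d['cy']+d['f']*th*c[:,1]/r]
    return np.c_[d['cx']+d['f']*c[:,0]/c[:,2],d['cy']+d['f']*c[:,1]/c[:,2]]
def crop(d,x0,y0,x1,y1,name,k=4):
    c=d['image'][y0:y1,x0:x1,::-1];cv2.imwrite("pics/"+name,cv2.resize(c,None,fx=k,fy=k,interpolation=cv2.INTER_CUBIC))
E
python3 - <<'E'
from h import *
t=img("top");s=img("scene")
crop(t,145,180,310,325,"top1.png",4);crop(s,320,200,480,320,"sc1.png",5)
for n,d in(("top",t),("scene",s)):
    hsv=cv2.cvtColor(d['image'],cv2.COLOR_RGB2HSV)
    m=cv2.inRange(hsv,(8,150,120),(20,255,255))
    k,l,st,c=cv2.connectedComponentsWithStats(m)
    for i in range(1,k):
        if st[i,4]>40: print(n,st[i],c[i].round(1),onz(d,c[i],30)[0].round(1),dep(d,c[i])[0].round(1))
for uv in [(298,210),(297,259),(207,208),(204,261),(250,235),(180,200),(180,230)]: print(uv,onz(t,uv,12)[0].round(1),dep(t,uv)[0].round(1))
E
```

```text
top [143  43  49  35 216] [172.  67.] [869.5 175.4  30. ] [846.8 163.3  71.3]
top [209 219  28  25 548] [223.9 231.2] [538.6  61.   30. ] [541.1  64.5  19.4]
top [185 298  22  20 329] [194.  307.9] [395.1 110.4  30. ] [397.9 118.2   3.6]
scene [418 233  18  15 144] [428.3 239.8] [419.6 117.2  30. ] [382.4 114.8   3.8]
scene [382 259  29  23 369] [393.2 270.6] [543.3  58.5  30. ] [525.2  56.   16. ]
scene [403 386  63  49 852] [432.2 419.7] [892.8 180.3  30. ] [921.9 178.7  70.8]
(298, 210) [585.2 -77.4  12. ] [585.2 -77.4  12. ]
(297, 259) [489.5 -76.6  12. ] [490.  -76.5   8.4]
(207, 208) [587.5  98.2  12. ] [588.   98.7   9.7]
(204, 261) [484.3  99.6  12. ] [486.2 102.7  -2.8]
(250, 235) [535.2  14.   12. ] [535.1  13.9  12.3]
(180, 200) [602.8 150.8  12. ] [591.2 138.9  57.1]
(180, 230) [543.7 147.8  12. ] [535.2 136.5  55.6]
```

View pics/top1.png

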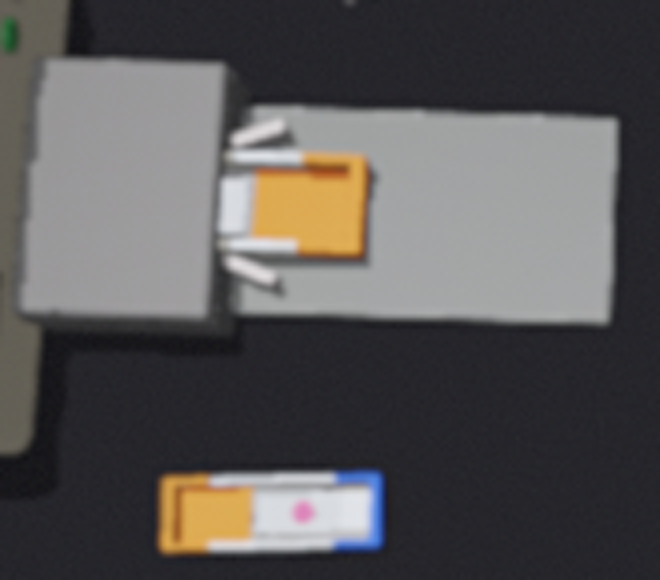

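View pics/sc1.png

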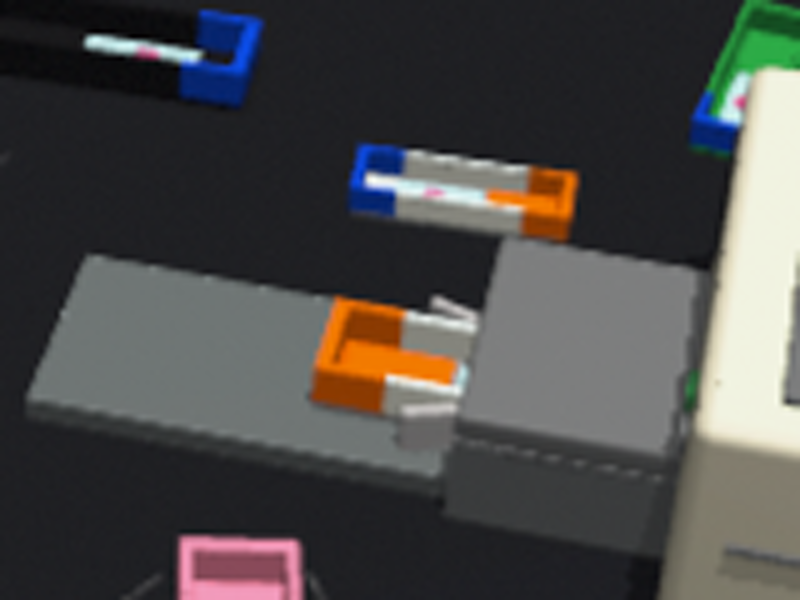

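Confirmed: in the crop the slot carrier, with its orange end wall at top (236,232), is clearly wider than the loose orange tray. The slot axis runs about along world +y, with the mouth at y≈100. Next I'll bring the wrist camera over.

```bash
cat >> h.py <<'E'
def rel(pos,yawdeg):
    """shift in tool axes and z-turn to reach world TCP pos with given yaw, tool vertical"""
    s=ctrl.read_state();R=Rn.from_euler('xyz',s['tool_rot']);p=np.array(s['eef_pos'])
    q=R.inv().apply(np.array(pos)-p); w=(R.inv()*Rn.from_euler('xyz',[180,0,yawdeg],degrees=True)).as_rotvec(degrees=True)
    print("pos",p.round(1),"rpy",np.degrees(s['tool_rot']).round(1),"F",np.round(s['force'],1),"w",round(s['width'],1),"t",s['clock'],"q",np.round(s['qpos'],2)); print("shift",q.round(1),"turn",w.round(1))
E
python3 - <<'E'
from h import *
rel([537,-20,260],90)
E
```

```text
pos [166.3 628.1 230.9] rpy [-179.9    0.   165.2] F [-0.3 -0.7  0.3] w 85.6 t 0.25 q [-1.38  0.63  0.04  1.52 -0.03  1.   -0.02]
shift [-524.3 -531.7  -28.6] turn [-0.   0.  75.2]
```

```bash
python3 -m jog '-35 -35 -20 0 0 5 1; -75 -75 -30 0 0 11 1; -115 -116 -30 0 0 17 1; -155 -157 -30 0 0 22 1; -195 -198 -30 0 0 28 1; -235 -238 -30 0 0 34 1; -275 -279 -30 0 0 40 1; -315 -320 -30 0 0 46 1'
python3 - <<'E'
from h import *
rel([537,-20,260],90)
E
```

```text
clock: 1.25
eef_pos: [389.7, 236.9, 261.6]
tool_rot: [3.141, -0.0, 2.077]
force: [0.9, 0.5, 0.5]
width: 85.3
pos [389.7 236.9 261.6] rpy [180.  -0. 119.] F [0.9 0.5 0.5] w 85.3 t 1.25 q [-0.85  0.32  0.32  2.   -0.13  0.83  0.05]
shift [-296.1    4.3    1.5] turn [ 0. -0. 29.]
```

```bash
python3 -m jog '-45 0 0 0 0 5 1; -95 0 0 0 0 11 1; -145 1 0 0 0 17 1; -195 2 0 0 0 22 1; -245 3 0 0 0 27 1; -296 4 0 0 0 29 1; -296 4 0 0 0 29 1; -296 4 0 0 0 29 1'
python3 - <<'E'
from h import *
rel([537,-20,260],90)
d=img("wrist");cv2.imwrite("pics/w1.png",d['image'][:,:,::-1])
E
```

```text
clock: 2.25
eef_pos: [536.2, -17.5, 261.0]
tool_rot: [-3.14, -0.001, 1.574]
force: [0.3, 0.9, -0.3]
width: 85.3
pos [536.2 -17.5 261. ] rpy [-179.9   -0.    90.2] F [ 0.3  0.9 -0.3] w 85.3 t 2.25 q [-0.34  0.47  0.48  1.81 -0.26  0.93  0.25]
shift [-2.5  0.8  1. ] turn [-0.1 -0.   0.2]
```

View pics/w1.png

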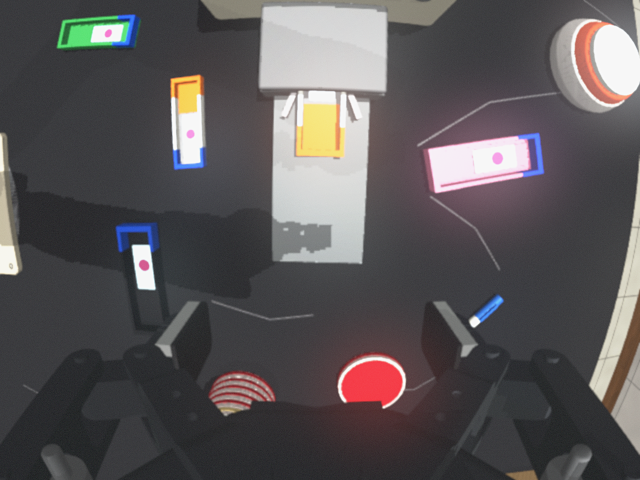

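Wrist view: the apron's outer corners are at about (273,262) and (361,263), and the orange end runs from (296,157) to (343,157). I'll enlarge it to get precise corners.

Run:
```python
from h import *
d=img("wrist");crop(d,250,80,400,170,"w1c.png",5)
hsv=cv2.cvtColor(d['image'],cv2.COLOR_RGB2HSV)
m=cv2.inRange(hsv,(8,150,120),(25,255,255))
k,l,st,c=cv2.connectedComponentsWithStats(m)
for i in range(1,k):
    if st[i,4]>80: print(st[i],c[i].round(1),dep(d,c[i])[0].round(1))
# apron edges by gradient on gray at rows/cols
g=cv2.cvtColor(d['image'],cv2.COLOR_RGB2GRAY).astype(float)
for v in (175,190,200,210):
    r=g[v]; gr=np.abs(np.gradient(r)); a=250+np.argmax(gr[250:290]);b=350+np.argmax(gr[350:385]); print(v,a,b,onz(d,[(a,v),(b,v)],12).round(1).tolist())
for u in (280,295,310,330,345,355):
    gr=np.abs(np.gradient(g[:,u]));a=250+np.argmax(gr[250:280]);print(u,a,onz(d,(u,a),12)[0].round(1))
for p in [(300,200),(340,200),(320,130),(320,60),(320,155)]: print(p,dep(d,p)[0].round(1))
t=img("top")
tt=[(298.5,209.5),(297,260.5)]
for a,b in zip([(361,263),(273,262)],tt): print(tri(d,a,t,b), onz(t,b,12)[0].round(1))
```

```text
[171  75  33  38 882] [186.9  91.5] [392.7 117.5   2.2]
175 272 367 [[490.1, 21.0, 12.0], [590.2, 21.5, 12.0]]
190 272 366 [[489.9, 5.0, 12.0], [589.6, 5.5, 12.0]]
200 272 365 [[489.7, -5.8, 12.0], [588.8, -5.3, 12.0]]
210 272 365 [[489.5, -16.6, 12.0], [589.1, -16.1, 12.0]]
280 262 [497.  -74.9  12. ]
295 262 [513.7 -74.8  12. ]
310 262 [530.3 -74.7  12. ]
330 263 [552.4 -75.8  12. ]
345 263 [569.  -75.8  12. ]
355 263 [580.2 -75.7  12. ]
(300, 200) [519.6  -6.   11. ]
(340, 200) [562.1  -5.7  11.4]
(320, 130) [540.4  68.1  16.2]
(320, 60) [539.6 133.3  55.1]
(320, 155) [540.3  42.5  34.1]
(array([587.91265032, -78.14750032,   4.69225229]), np.float64(0.17221920521409917)) [586.2 -78.3  12. ]
(array([487.93550905, -76.79383615,   5.35144936]), np.float64(1.132202807839356)) [486.6 -76.6  12. ]
```

View pics/w1c.png

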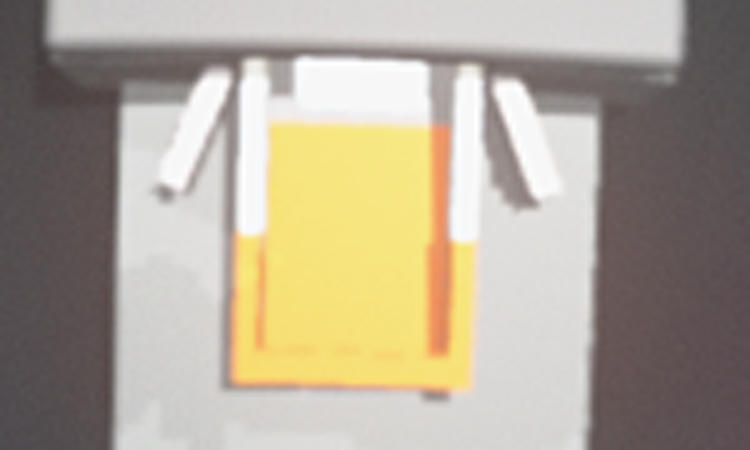

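Run:
```python
from h import *
d=img("wrist");t=img("top");s=img("scene")
print("carrier top outer corners",onz(d,[(296.4,157),(344.4,158)],34).round(1))
print("roof front",onz(d,[(260,89.5),(323,89),(386,89.5)],56).round(1))
print("guides tips",onz(d,[(283.5,118),(360.5,119)],32).round(1))
a=(145+368/4,180+158/4);b=(145+364/4,180+257/4)
print("top cam corners",a,b,onz(t,[a,b],34).round(1))
print(tri(d,(344.4,158),t,a),tri(d,(296.4,157),t,b))
print("scene", onz(s,[(320+340/5,200+298/5),(320+315/5,200+368/5)],34).round(1))
print(tri(t,a,s,(383,273.6)),tri(t,b,s,(388,259.6)))
```

```text
carrier top outer corners [[517.2  40.7  34. ]
 [564.5  40.   34. ]]
roof front [[484.5 105.6  56. ]
 [542.6 105.3  56. ]
 [601.1 106.9  56. ]]
guides tips [[504.3  79.8  32. ]
 [580.2  79.5  32. ]]
top cam corners (237.0, 219.5) (236.0, 244.25) [[560.5  36.6  34. ]
 [513.3  36.9  34. ]]
(array([565.90788176,  39.61851451,  11.00944111]), np.float64(0.9619976638194477)) (array([516.37986185,  39.93559193,  14.69129483]), np.float64(0.4843108069567631))
scene [[515.2  42.2  34. ]
 [562.6  39.9  34. ]]
(array([560.69327452,  38.2493536 ,  31.96085036]), np.float64(2.823471967637878)) (array([513.24517174,  39.62336212,  31.70890871]), np.float64(4.785902285664913))
```

```bash
python3 -m jog '30 2 50 0 0 1 1; 72 4 100 0 0 1 1; 72 4 150 0 0 1 1; 72 4 190 0 0 1 1; 72 4 190 0 0 1 1; 72 4 190 0 0 1 1'
python3 - <<'E'
from h import *
rel([540,54,14],89.2)
d=img("wrist");cv2.imwrite("pics/w2.png",d['image'][:,:,::-1])
E
```

```text
clock: 3.3
eef_pos: [541.5, 53.9, 72.6]
tool_rot: [3.14, -0.0, 1.556]
force: [-0.2, 0.6, 0.1]
width: 85.4
pos [541.5  53.9  72.6] rpy [179.9  -0.   89.2] F [-0.2  0.6  0.1] w 85.4 t 3.3 q [-0.36  0.74  0.32  1.95 -0.44  0.52  0.26]
shift [ 0.1 -1.6 58.6] turn [ 0.1 -0.  -0. ]
```

View pics/w2.png

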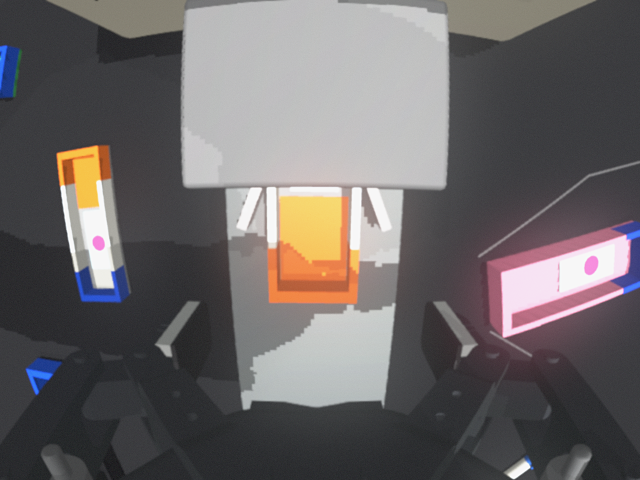

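Run:
```python
from h import *
d=img("wrist")
print(onz(d,[(268,291),(358,291),(268,302),(358,302)],34).round(1), dep(d,[(300,298),(313,240),(300,330)]).round(1))
print("roof",onz(d,[(186,187),(445,187)],56).round(1), dep(d,(313,100)).round(1))
```

```text
[[517.2  47.9  34. ]
 [564.7  47.1  34. ]
 [516.8  41.5  34. ]
 [564.8  40.7  34. ]] [[534.   43.7  34. ]
 [541.3  70.5  15.5]
 [532.2  11.9  10.8]]
roof [[485.4 106.3  56. ]
 [600.9 104.6  56. ]] [[542.6 141.8  55.7]]
```

```bash
python3 -m jog '0 0 25 0 0 0 1; 0 0 45 0 0 0 1; 0 0 58 0 0 0 1; 0 0 58 0 0 0 1; 0 0 58 0 0 0 -1; 0 0 58 0 0 0 -1; 0 0 58 0 0 0 -1; 0 0 58 0 0 0 -1'
python3 - <<'E'
from h import *
rel([540,54,14],89.2)
E
```

```text
clock: 4.4
eef_pos: [541.0, 53.9, 14.3]
tool_rot: [3.14, -0.0, 1.556]
force: [-0.2, -0.4, 5.7]
width: 44.4
pos [541.   53.9  14.3] rpy [179.9  -0.   89.2] F [-0.2 -0.4  5.7] w 44.4 t 4.4 q [-0.31  0.83  0.25  1.97 -0.49  0.4   0.3 ]
shift [ 0.  -1.   0.3] turn [ 0.1 -0.  -0. ]
```

```bash
python3 -m jog '-3 0 -1 0 0 0 -1; -10 0 -1 0 0 0 -1; -21 0 -1 0 0 0 -1; -33 0 -1 0 0 0 -1; -45 0 -1 0 0 0 -1; -57 0 -1 0 0 0 -1; -66 0 -1 0 0 0 -1; -70 0 -1 0 0 0 -1';  python3 -m jog '-4 0 0 0 0 0 -1; -12 0 0 0 0 0 -1; -24 0 0 0 0 0 -1; -36 0 0 0 0 0 -1; -48 0 0 0 0 0 -1; -60 0 0 0 0 0 -1; -68 0 0 0 0 0 -1; -71 0 0 0 0 0 -1';python3 - <<'E'
from h import *
rel([540,54,14],89.2)
d=img("wrist");cv2.imwrite("pics/w3.png",d['image'][:,:,::-1])
E
```

```text
clock: 5.4
eef_pos: [539.4, -16.9, 14.3]
tool_rot: [-3.142, 0.0, 1.555]
force: [0.4, 2.4, 1.8]
width: 44.8
clock: 6.4
eef_pos: [538.3, -87.8, 14.3]
tool_rot: [-3.141, -0.0, 1.555]
force: [0.9, 3.2, 2.6]
width: 44.8
pos [538.3 -87.8  14.3] rpy [-180.    -0.    89.1] F [0.9 3.2 2.6] w 44.8 t 6.4 q [-0.03  0.83  0.22  1.96 -0.42  0.4   0.5 ]
shift [141.8  -0.5   0.3] turn [-0.  -0.  -0.1]
```

View pics/w3.png

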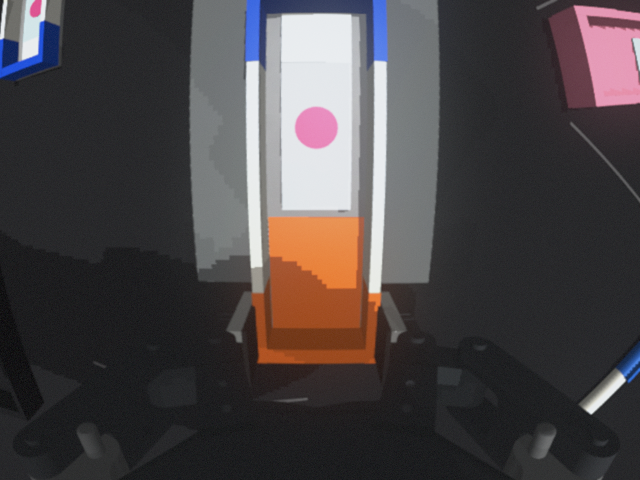

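The carrier is out, lying straight on the apron with the blue end towards the mouth, and the jaws are on the orange end at image (250–400, 330). I'll release, slide the open jaws to mid-carrier and regrip.

```bash
python3 -m jog '0 0 0 0 0 0 1; 0 0 0 0 0 0 1; 0 0 0 0 0 0 1; 14 0 0 0 0 0 1; 30 0 0 0 0 0 1; 45 0 0 0 0 0 1; 57 0 0 0 0 0 1; 57 0 0 0 0 0 1';  python3 -m jog '0 0 -1 0 0 0 -1; 0 0 -1 0 0 0 -1; 0 0 -1 0 0 0 -1; 0 0 -1 0 0 0 -1; 0 0 -8 0 0 0 -1; 0 0 -16 0 0 0 -1; 0 0 -26 0 0 0 -1; 0 0 -26 0 0 0 -1';python3 - <<'E'
from h import *
rel([540,-30,14],0)
d=img("wrist");cv2.imwrite("pics/w4.png",d['image'][:,:,::-1])
E
```

```text
clock: 7.45
eef_pos: [539.3, -28.3, 14.2]
tool_rot: [-3.141, -0.001, 1.559]
force: [-0.0, -1.0, -0.7]
width: 85.2
clock: 8.45
eef_pos: [540.0, -30.1, 41.2]
tool_rot: [3.14, 0.0, 1.556]
force: [-0.4, 0.9, -1.5]
width: 44.5
pos [540.  -30.1  41.2] rpy [179.9   0.   89.2] F [-0.4  0.9 -1.5] w 44.5 t 8.45 q [-0.16  0.78  0.26  1.97 -0.43  0.44  0.4 ]
shift [ 0.1 -0.  27.2] turn [ 0.1 -0.1 89.2]
```

View pics/w4.png

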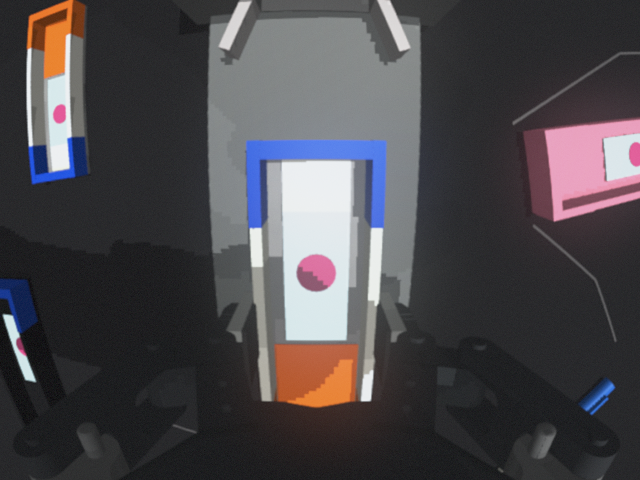

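```bash
python3 -m jog '0 0 0 0 0 8 -1; 0 0 0 0 0 18 -1; 0 0 0 0 0 28 -1; 0 0 0 0 0 38 -1; 0 0 0 0 0 48 -1; 0 0 0 0 0 58 -1; 0 0 0 0 0 68 -1; 0 0 0 0 0 76 -1';  python3 - <<'E'
from h import *
rel([540,-30,16],0)
E
```

```text
clock: 9.5
eef_pos: [539.0, -29.8, 40.0]
tool_rot: [-3.141, 0.001, 0.225]
force: [-0.1, -0.7, -1.9]
width: 44.3
pos [539.  -29.8  40. ] rpy [-180.     0.    12.9] F [-0.1 -0.7 -1.9] w 44.3 t 9.5 q [-0.37  0.86  0.6   1.98 -0.88  0.59 -0.51]
shift [ 0.9  0.5 24. ] turn [-0.   0.  12.9]
```

```bash
python3 -m jog '0 0 0 0 0 8 -1; 0 0 5 0 0 13 -1; 0 0 12 0 0 13 -1; 0 0 18 0 0 13 -1; 0 0 22 0 0 13 -1; 0 0 24 0 0 13 -1; 0 0 25 0 0 13 -1; 0 0 25 0 0 13 -1';  python3 - <<'E'
from h import *
rel([540,-30,16],0)
d=img("wrist");cv2.imwrite("pics/w5.png",d['image'][:,:,::-1])
E
```

```text
clock: 10.5
eef_pos: [539.2, -30.2, 15.8]
tool_rot: [-3.141, -0.0, 0.003]
force: [-1.1, 0.3, 3.7]
width: 44.7
pos [539.2 -30.2  15.8] rpy [-180.    -0.     0.2] F [-1.1  0.3  3.7] w 44.7 t 10.5 q [-0.37  0.91  0.61  1.98 -0.98  0.57 -0.64]
shift [ 0.8 -0.2 -0.2] turn [-0.  -0.   0.2]
```

View pics/w5.png

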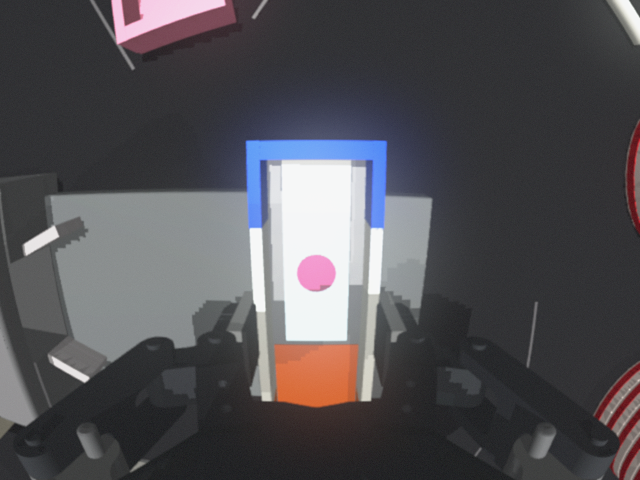

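```bash
python3 -m jog '0 0 0 0 0 0 1; 0 0 0 0 0 0 1; 0 0 0 0 0 0 1; 0 0 -20 0 0 0 1; 0 0 -50 0 0 0 1; 0 0 -70 0 0 -8 1; 0 0 -70 0 0 -18 1; 0 0 -70 0 0 -28 1'; python3 -m jog '0 0 0 0 0 -10 1; 0 0 0 0 0 -20 1; 0 0 0 0 0 -30 1; 0 0 0 0 0 -40 1; 0 0 0 0 0 -50 1; 0 0 0 0 0 -60 1; 0 0 0 0 0 -70 1; 0 0 0 0 0 -80 1'
python3 - <<'E'
from h import *
rel([540,-30,86],180)
E
```

```text
clock: 11.55
eef_pos: [539.8, -30.3, 87.0]
tool_rot: [3.14, -0.001, 0.497]
force: [0.3, -0.2, -0.2]
width: 85.0
clock: 12.55
eef_pos: [539.5, -30.9, 86.5]
tool_rot: [3.141, 0.002, 1.893]
force: [0.5, -1.0, -0.2]
width: 85.1
pos [539.5 -30.9  86.5] rpy [1.800e+02 1.000e-01 1.085e+02] F [ 0.5 -1.  -0.2] w 85.1 t 12.55 q [-0.15  0.7   0.23  1.95 -0.3   0.52  0.61]
shift [0.7 0.8 0.5] turn [ -0.    0.1 -71.5]
```

```bash
python3 -m jog '0 0 0 0 0 -10 1; 0 0 0 0 0 -20 1; 0 0 0 0 0 -30 1; 0 0 0 0 0 -40 1; 0 0 0 0 0 -50 1; 0 0 0 0 0 -60 1; 0 0 0 0 0 -68 1; 0 0 0 0 0 -71.5 1'
python3 - <<'E'
from h import *
rel([539.5,-30,15.5],180)
d=img("wrist");cv2.imwrite("pics/w6.png",d['image'][:,:,::-1])
E
```

```text
clock: 13.55
eef_pos: [539.5, -31.4, 86.3]
tool_rot: [-3.139, 0.001, 3.137]
force: [-0.2, -0.6, -0.2]
width: 85.3
pos [539.5 -31.4  86.3] rpy [-179.9    0.   179.8] F [-0.2 -0.6 -0.2] w 85.3 t 13.55 q [ 0.07  0.68 -0.1   1.95  0.14  0.52  1.44]
shift [ 0.   1.6 70.8] turn [-0.1  0.  -0.2]
```

View pics/w6.png

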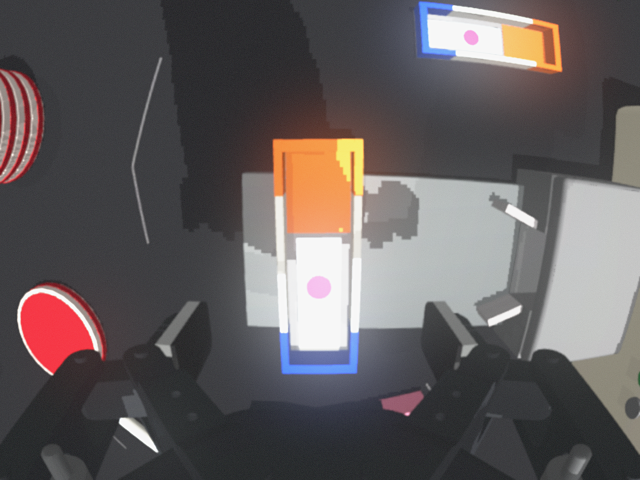

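The jaws straddle the carrier, whose orange end is now towards the robot. Descend, grip, lift.

```bash
python3 -m jog '0 1 25 0 0 0 1; 0 1 50 0 0 0 1; 0 1 65 0 0 0 1; 0 1 70.5 0 0 0 1; 0 1 70.5 0 0 0 -1; 0 1 70.5 0 0 0 -1; 0 1 70.5 0 0 0 -1; 0 1 70.5 0 0 0 -1'; python3 -m jog '0 0 0 0 0 0 -1; 0 0 -8 0 0 0 -1; 0 0 -20 0 0 3 -1; 0 0 -25 0 0 12 -1; 0 0 -25 0 0 22 -1; 0 0 -25 0 0 32 -1; 0 0 -25 0 0 42 -1; 0 0 -25 0 0 52 -1';python3 - <<'E'
from h import *
rel([539.5,-30,40.5],89.2)
E
```

```text
clock: 14.6
eef_pos: [539.9, -29.2, 15.9]
tool_rot: [-3.141, 0.002, 3.136]
force: [-0.5, -0.9, 6.1]
width: 44.5
clock: 15.6
eef_pos: [539.5, -28.8, 40.5]
tool_rot: [3.141, -0.0, 2.221]
force: [0.0, -0.1, -1.8]
width: 44.5
pos [539.5 -28.8  40.5] rpy [179.9  -0.  127.2] F [ 0.  -0.1 -1.8] w 44.5 t 15.6 q [-0.08  0.77  0.13  1.97 -0.22  0.42  0.86]
shift [-1.  -0.7  0. ] turn [ 0.1 -0.  38. ]
```

```bash
python3 -m jog '0 0 0 0 0 10 -1; 0 0 0 0 0 20 -1; 0 0 0 0 0 30 -1; 0 0 0 0 0 38 -1; 0 0 8 0 0 38 -1; 0 0 16 0 0 38 -1; 0 0 20 0 0 38 -1; 0 0 20 0 0 38 -1'
python3 - <<'E'
from h import *
rel([539.5,-30,15.5],89.2)
d=img("wrist");cv2.imwrite("pics/w7.png",d['image'][:,:,::-1])
print(dep(d,[(316,30),(316,150)]))
E
```

```text
clock: 16.6
eef_pos: [538.9, -29.2, 19.3]
tool_rot: [-3.141, -0.0, 1.565]
force: [0.6, 0.2, -2.6]
width: 44.6
pos [538.9 -29.2  19.3] rpy [-179.9   -0.    89.7] F [ 0.6  0.2 -2.6] w 44.6 t 16.6 q [-0.16  0.82  0.26  1.98 -0.49  0.41  0.46]
shift [-0.8  0.6  3.8] turn [-0.1 -0.   0.5]
[[540.07846114  87.00223265  12.06935257]
 [539.78987441  37.65397474  37.70110593]]
```

View pics/w7.png

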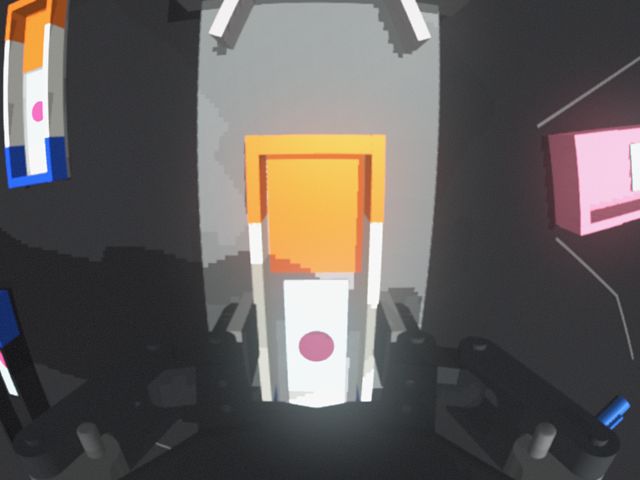

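Turned: the orange end (246–386,136) faces the guides at the top (220,35)/(420,35). I'll measure alignment before setting it down.

Run:
```python
from h import *
d=img("wrist")
g=cv2.cvtColor(d['image'],cv2.COLOR_RGB2GRAY).astype(float)
L=[];R=[]
for v in range(60,130,10):
    gr=np.abs(np.gradient(cv2.GaussianBlur(g,(3,3),0)[v])); L.append(onz(d,(185+np.argmax(gr[185:215]),v),12)[0]);R.append(onz(d,(425+np.argmax(gr[425:450]),v),12)[0])
L=np.array(L);R=np.array(R)
M=(L+R)/2;p=np.polyfit(M[:,1],M[:,0],1);print(L[:,:2].round(1).tolist(),R[:,:2].round(1).tolist());print("apron mid slope",p, "x at y=105",np.polyval(p,105),np.polyfit(L[:,1],L[:,0],1),np.polyfit(R[:,1],R[:,0],1))
print("carrier front",onz(d,[(246,136),(386,136)],38).round(1))
crop(d,190,0,450,160,"w7c.png",3)
```

```text
[[492.0, 76.9], [492.1, 72.6], [491.7, 68.3], [491.7, 64.0], [491.2, 59.8], [491.6, 55.6], [491.5, 51.4]] [[590.3, 76.6], [590.2, 72.2], [590.1, 67.9], [590.1, 63.6], [590.0, 59.3], [590.0, 55.1], [590.0, 50.9]]
apron mid slope [1.70256235e-02 5.39804954e+02] x at y=105 541.5926448350856 [2.36645296e-02 4.90159737e+02] [1.03980383e-02 5.89446506e+02]
carrier front [[516.9  42.8  38. ]
 [563.2  42.5  38. ]]
```

View pics/w7c.png

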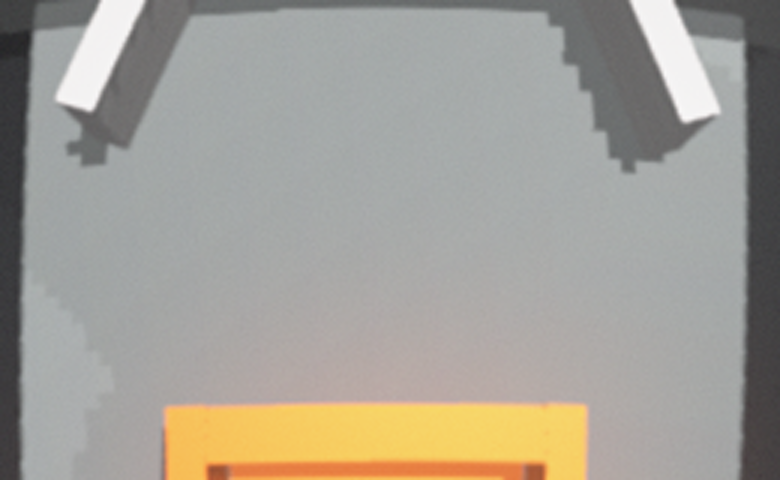

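```bash
python3 -m jog '0 0.5 2 0 0 0.3 -1; 0 0.5 3.3 0 0 0.3 -1; 5 0.5 3.3 0 0 0.3 -1; 14 0.5 3.3 0 0 0.3 -1; 25 0.5 3.3 0 0 0.3 -1; 36 0.5 3.3 0 0 0.3 -1; 46 0.5 3.3 0 0 0.3 -1; 52 0.5 3.3 0 0 0.3 -1'
python3 - <<'E'
from h import *
rel([539.5,60,15.5],89.2)
d=img("wrist");cv2.imwrite("pics/w8.png",d['image'][:,:,::-1])
E
```

```text
clock: 17.7
eef_pos: [540.0, 24.1, 16.5]
tool_rot: [-3.142, -0.0, 1.561]
force: [0.5, 0.3, -1.7]
width: 44.9
pos [540.   24.1  16.5] rpy [-180.    -0.    89.4] F [ 0.5  0.3 -1.7] w 44.9 t 17.7 q [-0.27  0.83  0.27  1.98 -0.52  0.4   0.39]
shift [35.9 -0.9  1. ] turn [-0.  -0.   0.2]
```

View pics/w8.png

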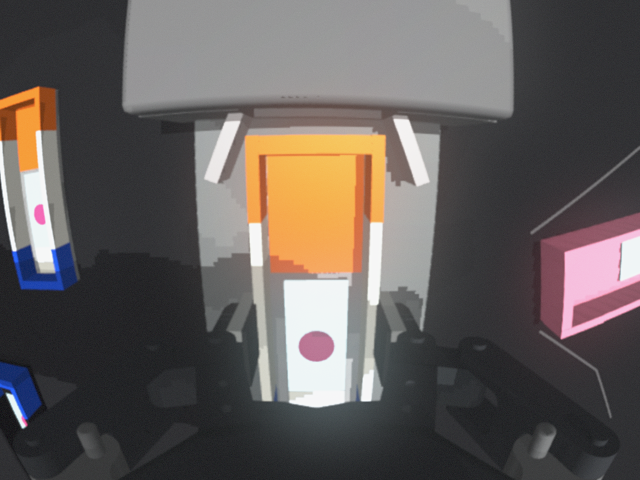

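Centred between the guides (carrier mid u≈316, guide roots mid u≈317). I'll feed it in slowly.

```bash
python3 -m jog '3 0 0 0 0 0.2 -1; 7 0 0 0 0 0.2 -1; 12 0 0 0 0 0.2 -1; 16 0 0 0 0 0.2 -1; 20 0 0 0 0 0.2 -1; 23 0 0 0 0 0.2 -1; 25 0 0 0 0 0.2 -1; 25 0 0 0 0 0.2 -1'; python3 -m jog '3 0 0 0 0 0 -1; 6 0 0 0 0 0 -1; 9 0 0 0 0 0 -1; 11 0 0 0 0 0 -1; 11 0 0 0 0 0 -1';python3 - <<'E'
from h import *
rel([539.5,60,15.5],89.2)
d=img("wrist");cv2.imwrite("pics/w9.png",d['image'][:,:,::-1])
E
```

```text
clock: 18.75
eef_pos: [540.3, 48.1, 16.5]
tool_rot: [3.142, -0.0, 1.557]
force: [0.1, 0.7, -2.4]
width: 44.7
clock: 19.38
eef_pos: [540.5, 59.2, 16.5]
tool_rot: [-3.142, -0.0, 1.557]
force: [-0.4, 0.4, -2.0]
width: 44.3
pos [540.5  59.2  16.5] rpy [-180.    -0.    89.2] F [-0.4  0.4 -2. ] w 44.3 t 19.375 q [-0.34  0.83  0.28  1.97 -0.53  0.41  0.33]
shift [ 0.8 -1.   1. ] turn [-0. -0. -0.]
```

View pics/w9.png

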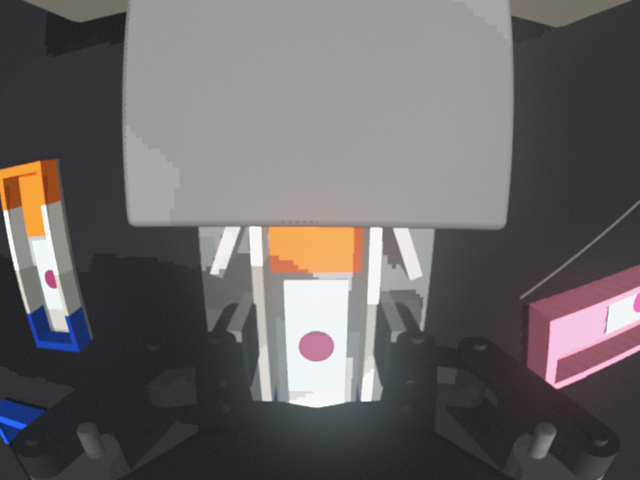

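The orange end is about 27 mm inside the slot with no contact force. Now lower, release, back off and close the fingers behind the blue end.

```bash
python3 -m jog '0 0 0.6 0 0 0 -1; 0 0 0.6 0 0 0 1; 0 0 0.6 0 0 0 1; 0 0 0.6 0 0 0 1; 0 0 -20 0 0 0 1; 0 0 -50 0 0 0 1; -30 0 -60 0 0 0 -1; -70 0 -60 0 0 0 -1'; python3 -m jog '-30 0 0 0 0 0 -1; -30 0 20 0 0 0 -1; -30 0 20 0 0 0 -1';python3 - <<'E'
from h import *
rel([539.0,-38,22],89.1)
d=img("wrist");cv2.imwrite("pics/w10.png",d['image'][:,:,::-1])
E
```

```text
clock: 20.42
eef_pos: [540.5, -10.5, 77.6]
tool_rot: [3.139, -0.001, 1.559]
force: [1.2, -0.9, 0.5]
width: 51.7
clock: 20.8
eef_pos: [538.0, -41.2, 55.7]
tool_rot: [-3.139, -0.001, 1.556]
force: [-0.4, 0.2, 0.1]
width: 0.2
pos [538.  -41.2  55.7] rpy [-179.9   -0.    89.1] F [-0.4  0.2  0.1] w 0.2 t 20.8 q [-0.18  0.76  0.31  1.97 -0.47  0.49  0.46]
shift [ 3.2  1.  33.7] turn [-0.1 -0.   0. ]
```

View pics/w10.png

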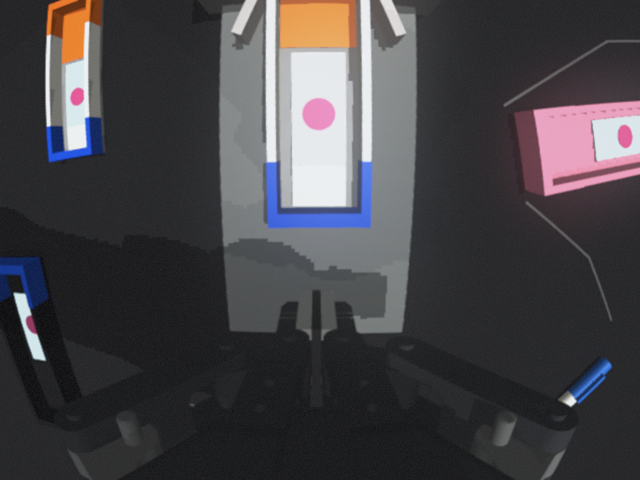

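Run:
```python
from h import *
d=img("wrist")
print(onz(d,[(268,227.5),(371,227),(371,165),(268,165)],34).round(1))
```

```text
[[517.7  -8.9  34. ]
 [564.5  -9.3  34. ]
 [564.2  18.8  34. ]
 [518.8  19.4  34. ]]
```

```bash
python3 -m jog '0 2 15 0 0 0 -1; 0 2 33 0 0 0 -1; 5 2 33 0 0 0 -1; 10 2 33 0 0 0 -1; 15 2 33 0 0 0 -1; 19 2 33 0 0 0 -1; 23 2 33 0 0 0 -1; 27 2 33 0 0 0 -1'; python3 -m jog '4 0 0 0 0 0 -1; 8 0 0 0 0 0 -1; 13 0 0 0 0 0 -1; 18 0 0 0 0 0 -1; 23 0 0 0 0 0 -1; 27 0 0 0 0 0 -1; 30 0 0 0 0 0 -1; 30 0 0 0 0 0 -1';python3 - <<'E'
from h import *
rel([540.0,39.5,22],89.1)
d=img("wrist");cv2.imwrite("pics/w11.png",d['image'][:,:,::-1])
E
```

```text
clock: 21.9
eef_pos: [541.8, -14.8, 23.8]
tool_rot: [3.141, 0.001, 1.556]
force: [-0.0, -4.0, 2.1]
width: -0.4
clock: 22.9
eef_pos: [541.8, 16.8, 23.4]
tool_rot: [-3.141, -0.001, 1.557]
force: [-1.5, -0.3, 0.9]
width: 0.1
pos [541.8  16.8  23.4] rpy [-180.    -0.    89.2] F [-1.5 -0.3  0.9] w 0.1 t 22.9 q [-0.26  0.82  0.28  1.97 -0.52  0.42  0.4 ]
shift [22.7 -2.1  1.4] turn [-0.  -0.   0.1]
```

View pics/w11.png

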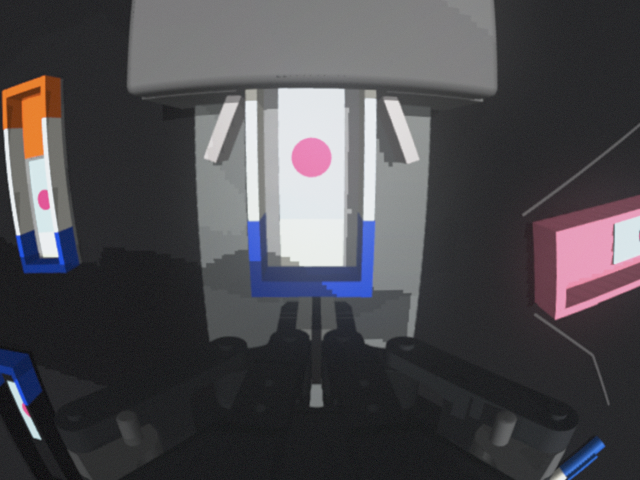

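```bash
python3 -m jog '2 -1 0 0 0 0 -1; 5 -1 0 0 0 0 -1; 8 -1 0 0 0 0 -1; 11 -1 0 0 0 0 -1; 13 -1 0 0 0 0 -1; 15 -1 0 0 0 0 -1; 17 -1 0 0 0 0 -1; 17 -1 0 0 0 0 -1'
python3 - <<'E'
from h import *
rel([540.0,39.5,22],89.1)
d=img("wrist");cv2.imwrite("pics/w12.png",d['image'][:,:,::-1])
E
```

```text
clock: 23.95
eef_pos: [541.1, 33.4, 23.5]
tool_rot: [-3.141, -0.0, 1.557]
force: [0.4, 0.2, 1.2]
width: 0.5
pos [541.1  33.4  23.5] rpy [-180.    -0.    89.2] F [0.4 0.2 1.2] w 0.5 t 23.95 q [-0.3   0.82  0.29  1.97 -0.53  0.43  0.38]
shift [ 6.1 -1.2  1.5] turn [-0.  -0.   0.1]
```

View pics/w12.png

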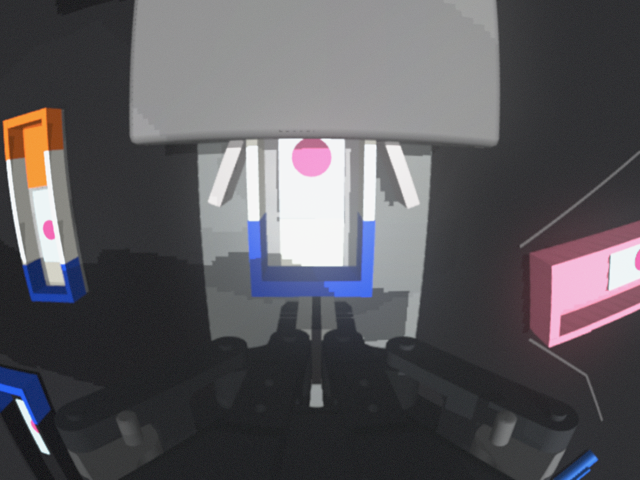

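```bash
python3 -m jog '1 0 0 0 0 0 -1; 2 0 0 0 0 0 -1; 3 0 0 0 0 0 -1; 4 0 0 0 0 0 -1; 4 0 0 0 0 0 -1';  python3 -m jog '0.7 0 0 0 0 0 -1; 1.4 0 0 0 0 0 -1; 2 0 0 0 0 0 -1; 2 0 0 0 0 0 -1'
python3 - <<'E'
from h import *
d=img("wrist")
print("out edge",onz(d,[(251,297),(373,297)],34).round(1),"roof",onz(d,[(316,145)],56).round(1))
crop(d,120,120,500,310,"w13.png",2)
E
```

```text
clock: 24.62
eef_pos: [541.3, 36.9, 23.6]
tool_rot: [3.141, 0.0, 1.556]
force: [0.4, -2.2, 0.2]
width: 0.0
clock: 25.12
eef_pos: [541.3, 37.1, 23.6]
tool_rot: [3.141, 0.002, 1.555]
force: [-0.4, -5.9, 1.2]
width: 0.1
out edge [[516.8  49.   34. ]
 [564.   48.3  34. ]] roof [[542.8 105.6  56. ]]
```

View pics/w13.png

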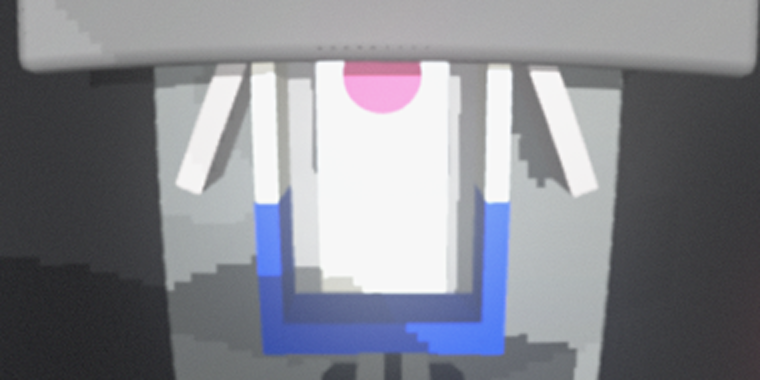

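It has stopped with about 57 mm out: 2 mm of command moved it only 0.2 mm and the force rose to 6 N. I'll press slightly more to tell whether this is the stop or friction.

```bash
python3 -m jog '1 0 0 0 0 0 -1; 2 0 0 0 0 0 -1; 3 0 0 0 0 0 -1; 3 0 0 0 0 0 -1';  python3 -m jog '1 0 0 0 0 0 -1; 2 0 0 0 0 0 -1; 3 0 0 0 0 0 -1; 3 0 0 0 0 0 -1'
```

```text
clock: 25.68
eef_pos: [541.2, 37.2, 23.6]
tool_rot: [3.141, 0.005, 1.553]
force: [-1.0, -11.3, 1.5]
width: -0.1
clock: 26.18
eef_pos: [541.2, 37.3, 23.6]
tool_rot: [3.14, 0.009, 1.551]
force: [-1.3, -16.8, 2.9]
width: 0.4
```

The contact is rigid: 17 N for 0.1 mm, which fits the end stop. I'll back off and verify from other views.

```bash
python3 -m jog '-8 0 0 0 0 0 -1; -20 0 0 0 0 0 -1; -40 0 -20 0 0 0 -1; -60 0 -60 0 0 0 -1; -60 0 -110 0 0 0 -1; -60 0 -160 0 0 0 -1; -60 0 -160 0 0 0 -1; -60 0 -160 0 0 0 -1'
python3 - <<'E'
from h import *
rel([540.0,39.5,22],89.1)
d=img("wrist");t=img("top");s=img("scene")
crop(d,220,40,420,200,"wf.png",4);crop(t,145,180,310,280,"tf.png",4);crop(s,320,220,480,320,"sf.png",5)
for n,q in(("w",d),("t",t),("s",s)):
    hsv=cv2.cvtColor(q['image'],cv2.COLOR_RGB2HSV);m=cv2.inRange(hsv,(105,120,60),(125,255,255))
    k,l,st,c=cv2.connectedComponentsWithStats(m)
    for i in range(1,k):
        if st[i,4]>60: print(n,st[i],c[i].round(1),onz(q,c[i],34)[0].round(1))
E
```

```text
clock: 27.18
eef_pos: [539.9, -14.2, 183.0]
tool_rot: [-3.141, -0.001, 1.557]
force: [-0.3, 0.5, -0.1]
width: -0.3
pos [539.9 -14.2 183. ] rpy [-1.799e+02 -1.000e-01  8.920e+01] F [-0.3  0.5 -0.1] w -0.3 t 27.175 q [-0.33  0.58  0.47  1.89 -0.37  0.77  0.32]
shift [ 53.5  -0.5 161.1] turn [-0.1 -0.1  0.1]
w [ 68   0  33  40 610] [87.5 19.5] [338.1 187.3  34. ]
w [554 132  28  52 507] [571.7 156.5] [776.6  56.   34. ]
w [137 156  40  27 505] [156.  171.3] [408.5  39.8  34. ]
w [  77  245   52   37 1188] [102.5 259.6] [342.5 -36.7  34. ]
w [500 321  33  34 414] [515.1 337.1] [ 737.6 -123.1   34. ]
t [   0    9   40   53 1795] [17.9 35.3] [929.9 481.4  34. ]
t [ 549   23   60   31 1287] [578.8  38. ] [ 945. -645.   34.]
t [321 119  19  18 165] [329.7 127.2] [ 746.2 -137.7   34. ]
t [216 219  17  26 173] [226.4 231.5] [537.4  55.5  34. ]
t [ 469  243   55   54 1201] [492.6 270.7] [ 467.1 -442.9   34. ]
t [229 297  13  21 124] [237.  306.4] [398.1  31.4  34. ]
t [271 333  19  28 283] [277.3 346.7] [326.2 -43.5  34. ]
t [134 343  26  17 186] [145.9 349.1] [321.2 192.   34. ]
s [   0    0  185   88 9954] [86.5 33.4] [ -536.7 -1320.3    34. ]
s [171 197  27  41 675] [184.4 217.6] [ 485.1 -442.    34. ]
s [356 203  17  18 168] [364.4 212.6] [358.9 -40.8  34. ]
s [458 219  10  11  64] [461.7 225.2] [351.  185.1  34. ]
s [389 228  12  15 115] [394.3 234.8] [425.9  41.2  34. ]
s [386 260  19  23 252] [394.2 270.5] [547.   60.8  34. ]
s [  0 314  23  27 333] [  7.3 325.7] [ 887.9 -617.5   34. ]
s [264 324  16  19 142] [271.8 332.8] [ 779.6 -131.    34. ]
s [355 350  28  20 303] [368.7 362.3] [803.8  57.4  34. ]
s [ 598  440   42   40 1476] [620.4 459.1] [894.7 467.1  34. ]
```

View pics/wf.png

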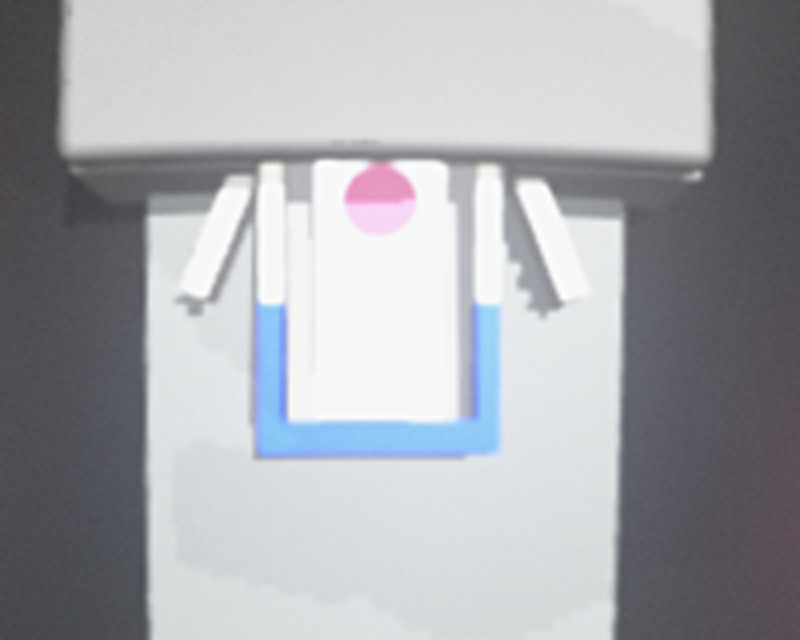

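View pics/tf.png

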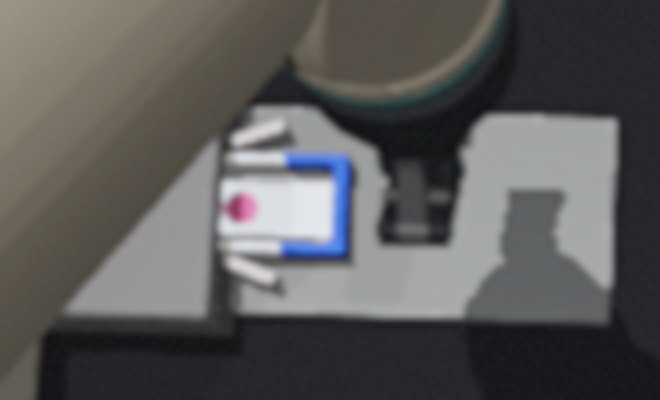

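View pics/sf.png

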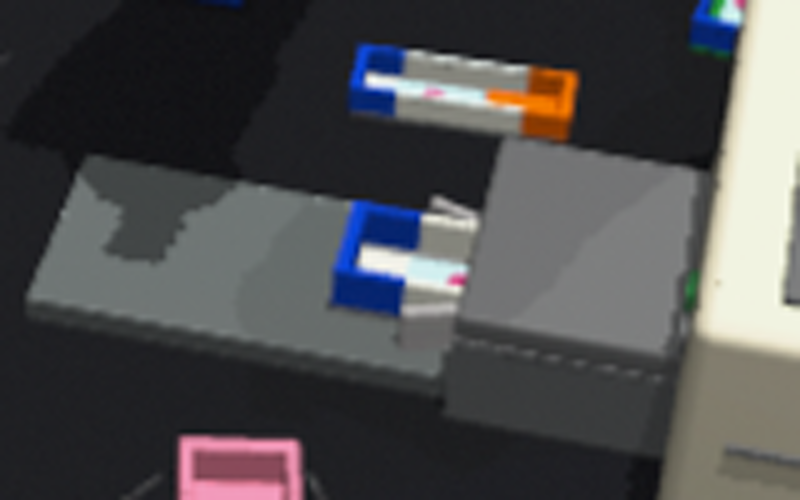

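Run:
```python
from h import *
d=img("wrist");t=img("top")
for v in(153,154): print("w blue",onz(d,[(314,v)],34)[0].round(1))
for v in(77.5,79): print("w roof",onz(d,[(314,v)],56)[0].round(1))
print("t blue",onz(t,[(232.8,231)],34)[0].round(1),"apron end",onz(t,[(298.5,235)],12)[0].round(1),"roof",onz(t,[(199.5,231),(200,250)],56)[:].round(1))
g=d['image'][:,:,::-1];cv2.imwrite("pics/wff.png",g)
```

```text
w blue [539.   47.8  34. ]
w blue [539.   47.1  34. ]
w roof [539.9 103.2  56. ]
w roof [539.9 102.1  56. ]
t blue [538.4  43.7  34. ] apron end [536.  -78.9  12. ] roof [[533.6 100.9  56. ]
 [498.5  98.4  56. ]]
```

The final views show the blue end about 55–57 mm out, level and straight, and the gripper clear. Handing in.

```bash
python3 -c "
from cell import ctrl
print(ctrl.finish_job())"
```

```text
the job is handed in; nothing more can be done
None
```

The carrier is back in the reader with its orange end in and its blue end sticking out, and the job is handed in. No verdict was reported.

**What I did:**
- I drew the larger orange carrier out of the slot by its orange end.
- I re-gripped it at mid-length and turned it level in two quarter turns, with one set-down on the apron because the last joint cannot make a half turn.
- I fed the orange end into the slot between the guides, then pushed it home with closed fingers.

**Last checks:**
- **Fully home:** the push met rigid contact at the end, about 17 N for 0.1 mm, which fits the end stop.
- **Sticking out:** the wrist camera gives about 55 mm. The top camera gives 56–57 mm and an earlier wrist view gave 57 mm. The limit is 60 mm, and these differences are about the size of the 2 mm calibration error.
- **Position:** the carrier lies flat and straight, and the gripper is closed and clear at 183 mm height, with no contact force.
- **Other things:** I never came near the bystanders and none seemed moved in the pictures, though I did not re-measure their positions.
- **Time:** the run took about 27 s of the 72 s allowed.

**Checks that disagreed:** finding heights from the wrist and top views together was poor, giving 5–15 mm where 12 or 34 mm was expected, because both look from nearly the same direction. I used the wrist depth map and the top and scene pair instead. Those gave 32–34 mm for the carrier's top, against the expected 34 mm.

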